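# Build up a gear shaft for the press

### The job

Get the gear shaft ready for the press: on the shaft that stands upright in its foot, thread the large bearing first, down on the shaft's shoulder, then the plain spacer ring, then the gear with its hub up, then the small bearing, and last put the pressing cap over the shaft's end. Each must sit flat on the one below; leave the nest block, the tweezers and the hex key where they lie.

Things in the scene. Friction and masses are not known exactly. Their poses are not given: they have to be found in the camera images.
- shaft_stand: Fixed upright steel shaft in a grey foot. Origin: centre of the foot's underside, on the shaft's axis; z up. By height above the bench, diameters: foot 70 mm to 12 (three screw heads to 16), collar 40 mm to 22, shoulder 31 mm to 34 (its flat top carries the stack), seat 21 mm to 61, cone to 15 mm at 65, thin seat 15 mm to 81, cone to an 8 mm nose ending at 86 mm.
- large_bearing: Large ball bearing lying flat: ring of 47 mm outer diameter, 12 mm high, bore 24 mm right through, bright races and a dark shield between them. Same from both sides. Origin: centre of its underside, z up. On the shaft it belongs on the shoulder, underside 34 mm above the bench.
- spacer_ring: Plain steel spacer ring lying flat: 32 mm outer diameter, 8 mm high, bore 24 mm right through. Origin: centre of its underside, z up. Belongs on the large bearing, underside at 46 mm.
- gear: Steel spur gear lying flat with its hub up: 24 teeth, 54 mm over the tooth tips, toothed disc 9 mm high; on top of it a hub of 33 mm outer diameter from 9 to 14 mm height; bore 24 mm right through. Origin: centre of its underside, z up. May be gripped across the teeth. Belongs on the spacer ring, hub up, underside at 54 mm.
- small_bearing: Small ball bearing lying flat: ring of 35 mm outer diameter, 11 mm high, bore 18 mm right through, bright races and a dark shield. Same from both sides. Origin: centre of its underside, z up. Fits only the shaft's thin seat; belongs on the gear's hub, underside at 68 mm.
- pressing_cap: Pressing cap standing upright: plain aluminium cylinder of 30 mm diameter, 24 mm high, closed on top with a small dark centre mark; a blind bore of 18 mm diameter, 9 mm deep, opens at its underside and fits over the shaft's nose. Origin: centre of its underside, z up. Belongs on the small bearing, underside at 79 mm.
- nest_block: Bystander: small cream-coloured machined block with two holes, 22 x 34 x 18 mm, loose beside the work. Origin: centre of its underside.
- steel_tweezers: Bystander: tweezers lying loose on the bench, 18 x 123 mm and 10 mm high. Origin: centre of the underside; long axis y.
- loose_hex_key: Bystander: black hex key lying loose on the bench, 28 x 84 mm and 5 mm high. Origin: centre of the underside; long axis y.
Mind the look-alikes: they are no part of the job. Leave any green or pink look-alike of the spacer_ring alone.

How it is judged:
By the outcome, as a careful person would: the job done as asked, in the order asked, and still so for the second after the job is handed in, with the robot touching nothing.
It also fails if it takes over 106 s, if anything falls off the work surface, if the arm or the gripper's body presses on something with over 40 N, if the wrist force passes 120 N, or if a joint passes its speed limit or range.

### The arm

A 7-joint arm with a two-finger parallel gripper is mounted at the origin on a cart in front of the work surface, level with it; the furniture and walls round the work are solid. World frame = base frame: x ahead of the robot, y to its left, z up, the work surface at z = 0. Lengths are in mm, angles in rad, forces in N, time in s.
With the tool pointing down it reaches from about 400 to 875 mm from the base axis. Payload 4.4 kg.
Tool frame: the origin (TCP) lies on the centre line of the jaws, within the pads' length; the fingertips stand 25 mm ahead of it and the grasp point (between the pads) lies 6 mm ahead of it; x points along the fingers, y is the direction in which the jaws open and shut, and the axes are right-handed (so a half turn about x gives the same grasp; the last joint's range is limited). The gripper opens to 85 mm and grips with 20 to 120 N. Pads are 22 mm wide; open, the fingers measure 114 mm over their backs; the gripper's body (76 mm by 85 mm) begins 54 mm behind the grasp point. The pads swing forward as they close: fully open they stand 13 mm farther back than shut.
Start: joints at [1.23, 0.628, 0.038, 1.517, -0.027, 0.996, -0.02], TCP at [176.407, -625.618, 256.313] pointing down, gripper open.
Joint ranges: [-3.06, 3.06], [-0.37, 2.12], [-1.25, 1.32], [0.18, 2.47], [-1.1, 4.24], [0.23, 1.98], [-2.94, 2.94]. Speed limits (rad/s): [2.57, 2.57, 3.14, 3.14, 3.14, 3.14, 3.14].

### API

Orientations are given as [roll, pitch, yaw] about the fixed x, y, z axes, in that order (R = Rz(yaw) Ry(pitch) Rx(roll)).
In Python, from cell import * gives the robot as it stands. The module is installed in compiled form; this text tells all that it offers.
- The arm moves only by the tool jog_arm, never from a script. Its argument "series" is a list of rows, each a list of 3 entries, a list of its own where there are three numbers: the turn, a rotation vector about the tool's x, y, z in degrees, then the shift along the tool's x, y, z in mm, then the gripper's target within -1 to 1 (shut at 1, half-way at 0, fully open at -1). In form: [[[rx, ry, rz], [dx, dy, dz], hand], ...]. A call has 1 to 8 rows; each row shifts and turns the commanded pose from where the row before left it, along the tool's axes as they then stand; what a row does not reach is not made up. A row lasts 1/8 s, in which the tool goes at most 62.5 mm and 10.7 degrees, less where a joint would pass 70% of its speed; a pose out of reach is approached as far as the arm can. A call is refused whole if a number of a shift passes 62.5 or a number of a turn 10.7, either way. A call with a gripper value outside its range is refused whole. The fingers move at their own pace and stop on an object; the grip force is fixed at half the most. Time passes only in rows, so rows that do not move let the fingers close. It gives the time, the measured TCP pose, the force and the opening at its end, in the units of the state.
- read_state(): the state, without advancing time (a new reading comes with each control period).
- get_image(name): name is "side" or "top" or "wrist"; returns a dict with "img" (384x512x3 uint8, red, green, blue), "range_z" (384x512 float32, mm along the optical axis (not along the pixel's ray), 0 where there is no reading), "fovy" (degrees; the focal length in pixels is half the picture's height over the tangent of half this angle, whatever the lens; pixels are square), "cx", "cy" (the principal point, pixels), "k1" (the pictures are not rectified: a ray, as slopes to the right and down, at radius r is drawn at 1 + k1 r^2 times it, then the intrinsics apply), "cam_to_world" (4x4, takes a point from camera to world coordinates). Camera axes: x right, y up, looking along -z (the intrinsics and any distortion apply to the point x, -y, -z); pixel columns grow to the right and rows downward; lengths in mm; the calibration is good to about 2 mm. A picture is of the moment at which its call begins.
- finish_job(): hands the job in, once; it reports no verdict.
The state is a dict: "clock": time; "qpos": joint angles; "qd": joint speeds; "tau": joint torques, N m; "eef_pos": TCP position; "tool_rot": TCP orientation; "force": force on the tool from outside, world axes, zero at the start; "torque": the same for the moment, N m; "width": finger opening in mm.
Only numpy, scipy, OpenCV 4.12 (cv2) and the standard library are available. Lean on these libraries where they do the work, as an engineer would, in place of code of your own. Each camera call takes 0.05 s, during which the arm holds its last target. There are 200 camera calls.

## Working session

There is one attempt and no reset: what is moved stays moved. The work goes in short steps, Python scripts to look and compute and a tool call to move; the robot and the scene stay as the last step left them, time stands still between calls to the robot, and variables do not carry over. Pictures are saved under pics/ and viewed, about 12 in all and at most 16, crops included, and the job is handed in when it is done.

Besides the shell and the picture viewer there is one more tool, called after "Emit:" as name(argument=value, ...) on one line, values as JSON. jog_arm: Moves the arm, as the interface text tells. Its arguments: {"type":"object","properties":{"series":{"type":"array"}},"required":["series"]}

```bash
mkdir -p pics
cat > h.py <<'E'
from cell import *
import numpy as np, cv2
def save(n,f,crop=None,s=1):
    d=get_image(n); im=d["img"][:,:,::-1]
    if crop: im=im[crop[0]:crop[1],crop[2]:crop[3]]
    cv2.imwrite(f,cv2.resize(im,None,fx=s,fy=s,interpolation=cv2.INTER_CUBIC)); np.save('/tmp/'+n+'.npy',d,allow_pickle=True); return d
def load(n): return np.load('/tmp/'+n+'.npy',allow_pickle=True).item()
def rays(d,u,v):
    H=d["img"].shape[0]; f=H/2/np.tan(np.radians(d["fovy"])/2)
    K=np.array([[f,0,d["cx"]],[0,f,d["cy"]],[0,0,1.]])
    p=cv2.undistortPoints(np.stack([np.ravel(u),np.ravel(v)],1).astype(float)[:,None],K,np.array([d["k1"],0,0,0,0.]))[:,0]
    return np.c_[p[:,0],-p[:,1],-np.ones(len(p))]
def plane(d,u,v,z):
    T=d["cam_to_world"]; r=rays(d,u,v)@T[:3,:3].T; o=T[:3,3]
    return o+r*((z-o[2])/r[:,2])[:,None]
def cloud(d):
    v,u=np.mgrid[:384,:512]; r=rays(d,u,v)*d["range_z"].reshape(-1,1)
    return (r@d["cam_to_world"][:3,:3].T+d["cam_to_world"][:3,3]).reshape(384,512,3)
E
python3 - <<'E'
from h import *
print(read_state())
for n in("top","side","wrist"):
    d=save(n,f'pics/{n}0.png',s=1.5); print(n,d["fovy"],d["k1"],d["cx"],d["cy"],np.round(d["cam_to_world"],3).tolist(),(d["range_z"]>0).mean())
a=[cv2.imread(f'pics/{n}0.png') for n in("top","side","wrist")]
E
```

```text
{'clock': 0.0, 'qpos': array([ 1.23021232,  0.62937292,  0.03843725,  1.51834077, -0.02701135,
        0.99629393, -0.02001964]), 'qd': array([ 0.00054228, -0.0006368 ,  0.00231321,  0.00012773, -0.00010948,
        0.00082488,  0.00057714]), 'tau': array([-8.51613913e-04, -5.63407445e+01,  1.22606378e+00, -1.93445778e+01,
        1.09918742e-02,  1.07108787e-02, -6.07511694e-06]), 'eef_pos': array([ 176.25186618, -625.06171924,  255.38029842]), 'tool_rot': array([-1.5636046 ,  1.56889914,  1.85275067]), 'force': array([ 0.61437378, -0.44985708, -0.19098344]), 'torque': array([-0.0156428 , -0.01770122, -0.03883728]), 'width': 85.56914742653504}
top 43.24936889253732 -0.20408205636338556 255.59951170512275 183.7250128142295 [[0.017, 0.995, -0.103, 508.631], [-1.0, 0.014, -0.021, -345.505], [-0.019, 0.104, 0.994, 1059.152], [0.0, 0.0, 0.0, 1.0]] 0.9961039225260416
side 42.99154477466711 -0.18767119399953275 249.5750852336102 193.4240125863185 [[-0.987, 0.087, -0.138, 456.186], [-0.163, -0.467, 0.869, 534.227], [0.012, 0.88, 0.475, 533.336], [0.0, 0.0, 0.0, 1.0]] 0.9960683186848959
wrist 64.31007155987739 0.004315339455716185 254.62018795623982 188.57700547512596 [[0.272, 0.925, 0.265, 242.915], [-0.962, 0.262, 0.072, -606.397], [-0.003, -0.275, 0.962, 372.535], [0.0, 0.0, 0.0, 1.0]] 0.9958140055338541
```

View pics/top0.png

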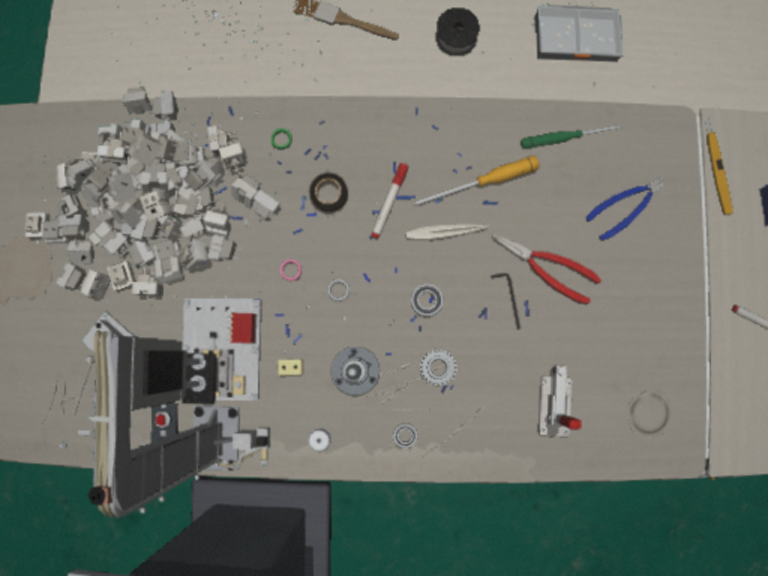

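View pics/side0.png

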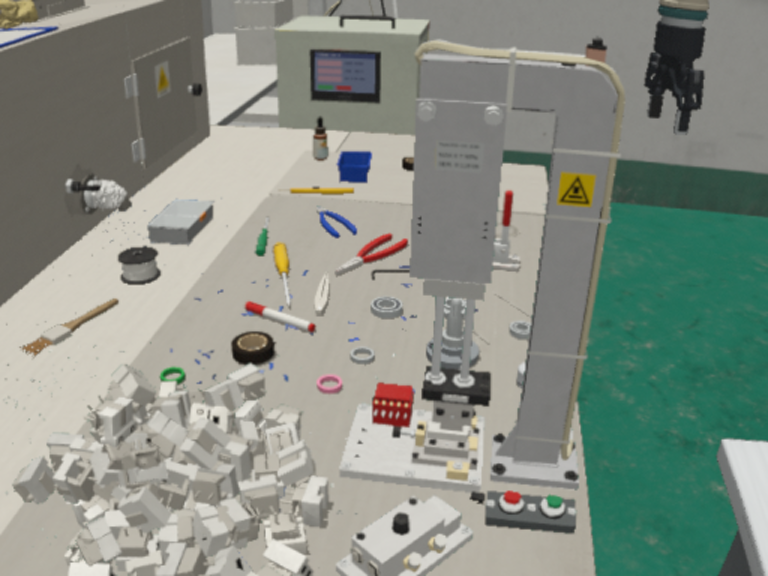

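The top view (1.5x) shows the spacer at (338,289), large bearing (427,299), gear (439,367), shaft (354,371), small bearing (404,435) and cap (319,440). The nest block is at (290,367), the hex key at (508,295) and the tweezers at (446,232). The press column is left of the shaft. The side view is partly blocked by the press.

Run:
```python
from h import *
d=load("top"); c=cloud(d)
g=[("spacer",338,289,8,16),("large",427,299,12,23.5),("gear",439,367,9,27),("shaft",354,371,12,35),("small",404,435,11,17.5),("cap",319,440,24,15),("nest",290,367,18,15)]
bench=c[230:260,300:360,2]; print("bench z",np.median(c[200:225,150:200,2]),np.median(bench))
im=d["img"]
for n,u,v,h,r in g:
    u/=1.5;v/=1.5
    p0=plane(d,u,v,h)[0]
    m=(np.hypot(c[...,0]-p0[0],c[...,1]-p0[1])<r*1.6+4)&(c[...,2]>h*0.5)
    m=cv2.morphologyEx(m.astype(np.uint8),cv2.MORPH_CLOSE,np.ones((3,3)))
    cs,_=cv2.findContours(m,cv2.RETR_EXTERNAL,cv2.CHAIN_APPROX_NONE)
    k=max(cs,key=cv2.contourArea); (cu,cv_),rad=cv2.minEnclosingCircle(k); 
    mm=cv2.moments(k); 
    q=plane(d,[cu,mm["m10"]/mm["m00"]],[cv_,mm["m01"]/mm["m00"]],h)
    print(n,p0.round(),q.round(1).tolist(),"rad mm",round(rad*1000/484,1),"ztop",np.percentile(c[m>0][:,2],90).round(1), np.hypot(*q[0][:2]).round())
```

```text
bench z 4.830997563507367 0.4580608506790895
spacer [ 597. -258.    8.] [[593.3, -260.3, 8.0], [596.8, -258.1, 8.0]] rad mm 19.9 ztop 10.2 648.0
large [ 584. -387.   12.] [[586.0, -385.3, 12.0], [584.4, -385.9, 12.0]] rad mm 24.0 ztop 14.6 701.0
gear [ 487. -406.    9.] [[484.6, -404.3, 9.0], [486.7, -404.0, 9.0]] rad mm 33.3 ztop 14.8 631.0
shaft [ 479. -284.   12.] [[480.2, -282.1, 12.0], [480.1, -284.4, 12.0]] rad mm 35.9 ztop 52.6 557.0
small [ 388. -357.   11.] [[388.0, -355.6, 11.0], [388.1, -357.2, 11.0]] rad mm 18.4 ztop 13.8 526.0
cap [ 380. -236.   24.] [[380.7, -236.5, 24.0], [381.0, -236.4, 24.0]] rad mm 15.4 ztop 26.9 448.0
nest [ 483. -192.   18.] [[483.2, -191.0, 18.0], [483.2, -191.0, 18.0]] rad mm 17.2 ztop 21.5 520.0
```

Run:
```python
from h import *
d=load("top"); im=d["img"][180:320,170:350,::-1]
cv2.imwrite('pics/c1.png',cv2.resize(im,None,fx=4.2,fy=4.2,interpolation=cv2.INTER_CUBIC))
```

```text
(no output)
```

View pics/c1.png

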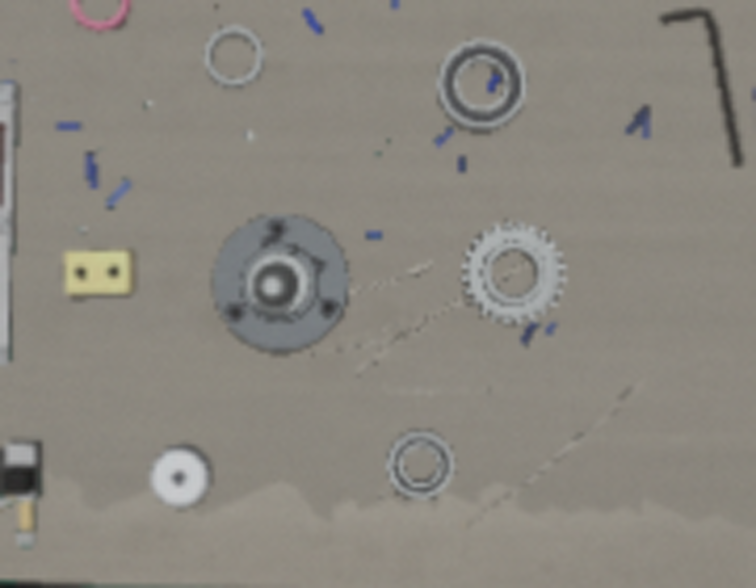

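```bash
cat >> h.py <<'E'
from scipy.spatial.transform import Rotation as Ro
RT=np.array([[0,0,1.],[0,1,0],[-1,0,0]])  # wanted tool: x down, y=+y, z=+x
def tool(s=None):
    s=s or read_state(); return s, Ro.from_euler('xyz',s["tool_rot"]).as_matrix()
def go(x,y,z):
    s,R=tool(); print("turn",np.degrees(Ro.from_matrix(R.T@RT).as_rotvec()).round(1),"tcp",s["eef_pos"].round(1),"shift dn,dy,dx",(RT.T@(np.array([x,y,z])-s["eef_pos"])).round(1),"t",round(s["clock"],2),"w",round(s["width"],1))
E
python3 - <<'E'
from h import *
s,R=tool(); print(R.round(3)); go(586,-386,200)
d=load("wrist"); T=np.eye(4);T[:3,:3]=R;T[:3,3]=s["eef_pos"]; print(np.round(np.linalg.inv(T)@d["cam_to_world"],3))
for n in("top","side"):
    c=cloud(load(n)); 
    for z in(60,120,250,400):
        m=(c[...,2]>z)&(c[...,2]<700)&(c[...,0]>250)&(c[...,0]<680)&(c[...,1]>-470)&(c[...,1]<100)
        p=c[m]; print(n,z,len(p), np.percentile(p,[.3,99.7],axis=0).round().tolist() if len(p) else'')
E
```

```text
[[-0.     0.271 -0.962]
 [ 0.001 -0.962 -0.271]
 [-1.    -0.001 -0.   ]]
turn [-1.643e+02 -1.000e-01  0.000e+00] tcp [ 176.3 -625.2  255.6] shift dn,dy,dx [ 55.6 239.2 409.7] t 0.15 w 85.3
[[ 1.00000e-03  2.75000e-01 -9.62000e-01 -1.16934e+02]
 [ 1.00000e+00 -1.00000e-03  1.00000e-03 -1.69000e-01]
 [-0.00000e+00 -9.62000e-01 -2.75000e-01 -6.92030e+01]
 [ 0.00000e+00  0.00000e+00  0.00000e+00  1.00000e+00]]
top 60 7763 [[345.0, -288.0, 62.0], [679.0, 50.0, 447.0]]
top 120 6427 [[344.0, -101.0, 124.0], [518.0, -65.0, 448.0]]
top 250 5491 [[345.0, -101.0, 251.0], [518.0, -65.0, 448.0]]
top 400 2584 [[349.0, -95.0, 400.0], [520.0, -71.0, 449.0]]
side 60 23579 [[347.0, -277.0, 61.0], [677.0, 43.0, 438.0]]
side 120 20533 [[347.0, -91.0, 122.0], [518.0, -55.0, 439.0]]
side 250 15447 [[347.0, -91.0, 251.0], [518.0, -54.0, 440.0]]
side 400 3723 [[350.0, -92.0, 400.0], [519.0, -68.0, 445.0]]
```

```bash
sed -i 's/^RT=.*/RT=np.array([[0,0,-1.],[0,-1,0],[-1,0,0]])/; s/shift dn,dy,dx/shift/' h.py
python3 - <<'E'
from h import *
go(586,-386,200)
E
```

```text
turn [15.7  0.   0.1] tcp [ 176.3 -625.2  255.6] shift [  55.6 -239.2 -409.7] t 0.15 w 85.3
```

Emit:
jog_arm(series=[[[7.9,0,0],[0,0,0],-1],[[7.8,0,0],[0,0,0],-1],[[0,0,0],[0,-30,-51],-1],[[0,0,0],[0,-30,-51],-1],[[0,0,0],[0,-30,-51],-1],[[0,0,0],[0,-30,-51],-1],[[0,0,0],[0,-30,-51],-1],[[0,0,0],[0,-30,-51],-1]])

```text
clock: 1.15
eef_pos: [483.7, -444.2, 256.1]
tool_rot: [-0.362, 1.57, 2.78]
force: [0.4, -0.6, 0.3]
width: 85.4
```

Emit:
jog_arm(series=[[[0,0,0],[20,-30,-51],-1],[[0,0,0],[35,-29,-53],-1],[[0,0,0],[50,0,0],-1],[[0,0,0],[20,0,0],-1],[[0,0,0],[0,0,0],-1],[[0,0,0],[0,0,0],-1]])

```text
clock: 1.9
eef_pos: [580.9, -391.2, 137.1]
tool_rot: [2.411, 1.567, -0.732]
force: [0.1, 0.6, 1.0]
width: 85.2
```

Run:
```python
from h import *
d=save("wrist",'pics/w1.png',s=1.3); go(586,-386,130)
s,R=tool();T=np.eye(4);T[:3,:3]=R;T[:3,3]=s["eef_pos"]; print(np.round(np.linalg.inv(T)@d["cam_to_world"],3)[:3,3])
```

```text
turn [-0.  -0.2 -0.1] tcp [ 581.2 -391.1  137.4] shift [ 7.4 -5.1 -4.8] t 1.95 w 85.3
[-116.68     0.153  -69.023]
```

View pics/w1.png

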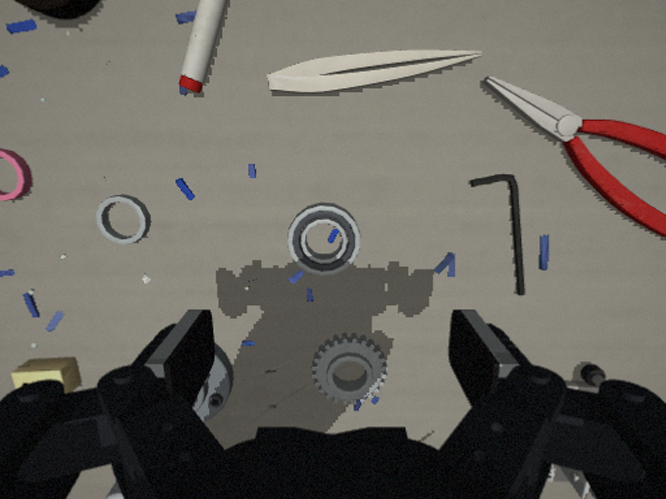

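The wrist view (1.3x) shows the large bearing at about (324,239), the spacer at (124,219), the gear at (349,368) and the hex key at (510,235), with clear space around the bearing.

```bash
cat >> h.py <<'E'
def top_circle(d,x,y,h,r):
    c=cloud(d); m=(np.hypot(c[...,0]-x,c[...,1]-y)<r+9)&(c[...,2]>h*0.5)&(c[...,2]<h+8)
    p=c[m]; zt=np.percentile(p[:,2],90); q=p[p[:,2]>zt-2][:,:2].astype(np.float32)
    (cx,cy),rr=cv2.minEnclosingCircle(q); b=(q.max(0)+q.min(0))/2
    print("circle",round(cx,1),round(cy,1),"r",round(rr,1),"want",r,"box",b.round(1),"ztop",round(float(zt),1),len(q)); return cx,cy
E
python3 - <<'E'
from h import *
d=load("wrist")
top_circle(d,585,-386,12,23.5); top_circle(d,595,-259,8,16); top_circle(d,486,-404,14,16.5)
d=load("top")
top_circle(d,585,-386,12,23.5); top_circle(d,595,-259,8,16)
E
```

```text
circle 583.8 -386.5 r 23.3 want 23.5 box [ 583.8 -386.3] ztop 12.0 1413
circle 596.5 -258.1 r 16.0 want 16 box [ 596.8 -258.1] ztop 8.2 484
circle 487.4 -403.8 r 16.3 want 16.5 box [ 487.3 -403.8] ztop 13.4 442
circle 584.0 -385.8 r 23.1 want 23.5 box [ 583.8 -385.6] ztop 14.6 117
circle 596.6 -257.8 r 15.3 want 16 box [ 597.4 -258.2] ztop 10.7 33
```

Emit:
jog_arm(series=[[[0,0,0],[30,-4.7,-2.7],-1],[[0,0,0],[40,0,0],-1],[[0,0,0],[25,0,0],-1],[[0,0,0],[0,0,0],-1],[[0,0,0],[0,0,0],-1]])

```text
clock: 2.58
eef_pos: [584.5, -385.8, 42.2]
tool_rot: [2.569, 1.567, -0.572]
force: [-0.6, -0.4, 1.5]
width: 85.1
```

Run:
```python
from h import *
for i in range(3): go(583.9,-386.4,25)
```

```text
turn [ 0.  -0.2 -0.1] tcp [ 584.5 -385.8   42.2] shift [17.2  0.6  0.6] t 2.58 w 85.1
turn [ 0.  -0.2 -0.1] tcp [ 584.5 -385.8   42.2] shift [17.2  0.6  0.6] t 2.58 w 85.1
turn [ 0.  -0.2 -0.1] tcp [ 584.5 -385.8   42.2] shift [17.2  0.6  0.6] t 2.58 w 85.1
```

Emit:
jog_arm(series=[[[0,0,0],[17,0.6,0.6],-1],[[0,0,0],[0,0,0],1],[[0,0,0],[0,0,0],1],[[0,0,0],[0,0,0],1],[[0,0,0],[0,0,0],1],[[0,0,0],[0,0,0],1],[[0,0,0],[0,0,0],1]])

```text
clock: 3.45
eef_pos: [583.2, -385.6, 23.6]
tool_rot: [2.53, 1.569, -0.61]
force: [-1.2, -0.8, 5.5]
width: 44.0
```

Run:
```python
from h import *
go(583.9,-386.4,25); print(read_state()["force"])
```

```text
turn [ 0.  -0.1 -0. ] tcp [ 583.2 -385.6   23.6] shift [-1.4  0.8 -0.7] t 3.45 w 44.0
[-1.18442332 -0.81838932  5.46034821]
```

Emit:
jog_arm(series=[[[0,0,0],[-25,0,0],1],[[0,0,0],[-50,0,0],1],[[0,0,0],[-50,-20,34],1],[[0,0,0],[0,-28,47],1],[[0,0,0],[0,-28,47],1],[[0,0,0],[0,-27,46],1],[[0,0,0],[0,0,0],1],[[0,0,0],[0,0,0],1]])

```text
clock: 4.45
eef_pos: [409.9, -283.0, 147.1]
tool_rot: [2.684, 1.57, -0.456]
force: [0.0, -1.0, -1.0]
width: 43.7
```

Run:
```python
from h import *
d=save("wrist",'pics/w2.png',s=1.3); go(410,-283,150); print(read_state()["force"])
```

```text
turn [ 0.1 -0.1 -0. ] tcp [ 410.5 -283.3  147.1] shift [-2.9 -0.3  0.5] t 4.5 w 43.8
[-0.24426426  0.25598388 -1.14732285]
```

View pics/w2.png

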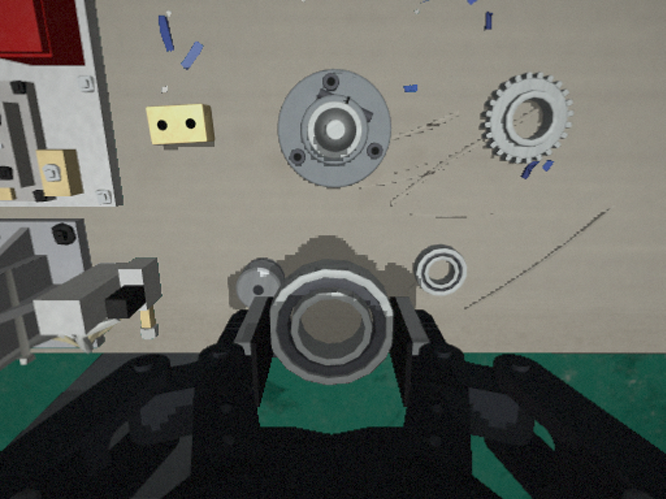

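The wrist view (1.3x) shows the shaft nose at (335,128) and the bearing held between the pads at (332,325). The gear is at (528,117), the small bearing at (441,270) and the cap at (260,282).

```bash
cat >> h.py <<'E'
def circ(q):
    # algebraic least squares circle
    A=np.c_[2*q,np.ones(len(q))]; s=np.linalg.lstsq(A,(q**2).sum(1),rcond=None)[0]; return s[:2],np.sqrt(s[2]+s[:2]@s[:2])
def shaft(d,x=480,y=-283):
    c=cloud(d); near=np.hypot(c[...,0]-x,c[...,1]-y)<45
    z0=c[near&(c[...,2]>2)][:,2]; print("shaft ztop",np.percentile(z0,99.8).round(1))
    for lo,hi,r in((84.5,90,4),(10,13.5,35),(30.5,37,15.5)):
        q=c[near&(c[...,2]>lo)&(c[...,2]<hi)][:,:2].astype(np.float32)
        if len(q)>5: 
            (a,b),rr=cv2.minEnclosingCircle(q); print(lo,"enc",round(a,1),round(b,1),"r",round(rr,1),"want",r,"mean",q.mean(0).round(1),len(q))
def held(d,h,r,zb):
    """part in the jaws: top face near z zb+h"""
    s,R=tool(); t=s["eef_pos"]; c=cloud(d)
    m=(np.abs(c[...,0]-t[0])<r+6)&(np.abs(c[...,1]-t[1])<r-0.5)&(np.abs(c[...,2]-(zb+h))<5)
    p=c[m]; 
    for i in range(4):
        A=np.c_[p[:,:2]-t[:2],np.ones(len(p))]; s_=np.linalg.lstsq(A,p[:,2],rcond=None)[0]; e=np.abs(A@s_-p[:,2]); p=p[e<max(1,2*np.median(e))]
    (a,b),rr=cv2.minEnclosingCircle(p[:,:2].astype(np.float32))
    print("held off xy",round(a-t[0],1),round(b-t[1],1),"r",round(rr,1),"box",((p.max(0)+p.min(0))/2-t).round(1)[:2],"tilt deg x,y",np.degrees(s_[:2]).round(1),"z at tcp-",round(t[2]-s_[2],1),len(p))
E
python3 - <<'E'
from h import *
d=load("wrist"); shaft(d); held(d,12,23.5,123.5)
top_circle(d,388,-356,11,17.5); top_circle(d,381,-236,24,15); top_circle(d,486,-404,14,16.5)
E
```

```text
shaft ztop 264.2
84.5 enc 480.1 -284.2 r 5.2 want 4 mean [ 480.  -284.5] 222
10 enc 480.0 -284.3 r 34.9 want 35 mean [ 481.  -284.2] 3465
30.5 enc 480.0 -284.3 r 15.5 want 15.5 mean [ 480.2 -283.9] 602
held off xy -0.3 0.0 r 25.1 box [ 0.1 -0. ] tilt deg x,y [ 0.1 -0. ] z at tcp- 12.7 3810
circle 387.8 -357.5 r 17.5 want 17.5 box [ 387.9 -357.4] ztop 10.9 726
circle 381.0 -234.7 r 14.9 want 15 box [ 381.4 -235. ] ztop 24.2 647
circle 486.4 -403.4 r 16.6 want 16.5 box [ 486.7 -403.5] ztop 13.4 681
```

Emit:
jog_arm(series=[[[0,0,0],[0,0.5,-35],1],[[0,0,0],[0,0.5,-34.6],1],[[0,0,0],[20,0,0],1],[[0,0,0],[0,0,0],1],[[0,0,0],[0,0,0],1]])

```text
clock: 5.12
eef_pos: [479.0, -284.1, 127.1]
tool_rot: [1.201, 1.571, -1.941]
force: [0.2, -0.2, -0.1]
width: 44.1
```

Run:
```python
from h import *
go(480.1,-284.3,59)
d=save("wrist",'pics/w3.png',s=1.3); go(480.1,-284.3,59); print(read_state()["force"])
```

```text
turn [ 0.  0. -0.] tcp [ 479.  -284.1  127.1] shift [68.1  0.2 -1.1] t 5.12 w 44.1
turn [ 0. -0. -0.] tcp [ 479.  -284.2  127.4] shift [68.4  0.1 -1.1] t 5.17 w 43.9
[ 0.23321642  0.15745575 -1.16242502]
```

Emit:
jog_arm(series=[[[0,0,0],[8,0.1,-1.1],1],[[0,0,0],[12,0,0],1],[[0,0,0],[14,0,0],1],[[0,0,0],[14,0,0],1],[[0,0,0],[12,0,0],1],[[0,0,0],[3,0,0],1],[[0,0,0],[0,0,0],1]])

```text
clock: 6.05
eef_pos: [480.0, -283.8, 63.9]
tool_rot: [-0.333, 1.571, 2.81]
force: [-0.2, -0.1, -1.3]
width: 44.0
```

Run:
```python
from h import *
go(480.1,-284.3,58.7); s=read_state(); print(s["force"],s["torque"])
```

```text
turn [0. 0. 0.] tcp [ 480.  -283.8   63.9] shift [ 5.2  0.5 -0.1] t 6.05 w 44.0
[-0.1658292  -0.05825126 -1.34589832] [-0.00090804 -0.00725673  0.01626053]
```

No contact so far. I'll lower the last bit and watch the force.

Emit:
jog_arm(series=[[[0,0,0],[3,0.2,0],1],[[0,0,0],[2,0,0],1],[[0,0,0],[0,0,0],1]])

```text
clock: 6.42
eef_pos: [480.0, -283.9, 59.1]
tool_rot: [-1.695, 1.571, 1.447]
force: [-0.3, -0.0, -0.2]
width: 44.3
```

Emit:
jog_arm(series=[[[0,0,0],[1,0,0],1],[[0,0,0],[0,0,0],1]])

```text
clock: 6.68
eef_pos: [480.1, -284.0, 58.1]
tool_rot: [3.055, 1.571, -0.086]
force: [-0.3, -0.2, -1.1]
width: 44.0
```

Emit:
jog_arm(series=[[[0,0,0],[0.7,0,0],1],[[0,0,0],[0,0,0],1]])

```text
clock: 6.92
eef_pos: [480.1, -284.1, 57.6]
tool_rot: [2.76, 1.57, -0.381]
force: [0.1, 0.5, 1.2]
width: 44.2
```

Emit:
jog_arm(series=[[[0,0,0],[0,0,0],-0.3],[[0,0,0],[0,0,0],-0.3],[[0,0,0],[0,0,0],-0.3],[[0,0,0],[-25,0,0],-0.3],[[0,0,0],[-55,0,0],-0.3],[[0,0,0],[0,-13,-58],-0.3],[[0,0,0],[0,-13,-58],-0.3],[[0,0,0],[0,0,0],-0.3]])

```text
clock: 7.92
eef_pos: [601.4, -254.2, 137.4]
tool_rot: [-2.898, 1.565, 0.251]
force: [-1.8, -0.5, 0.2]
width: 55.7
```

Run:
```python
from h import *
d=save("wrist",'pics/w4.png',s=1.3); go(596.6,-258.1,25)
top_circle(d,597,-258,8,16)
d=save("top",'pics/t4.png',s=1); c=cloud(d); shaft(d)
top_circle(d,480,-284,46,23.5)
```

```text
turn [ 0.3 -0.   0. ] tcp [ 597.7 -256.1  136.9] shift [111.9   2.    1.1] t 7.97 w 55.6
circle 596.8 -257.4 r 15.8 want 16 box [ 596.7 -257.6] ztop 8.2 421
shaft ztop 609.9
84.5 enc 479.7 -283.9 r 6.4 want 4 mean [ 480.7 -283.6] 26
10 enc 480.1 -284.3 r 35.0 want 35 mean [ 481.  -285.4] 228
30.5 enc 481.5 -287.0 r 19.7 want 15.5 mean [ 481.9 -285.1] 21
circle 481.2 -283.8 r 23.2 want 23.5 box [ 481.7 -283.6] ztop 48.6 128
```

View pics/w4.png

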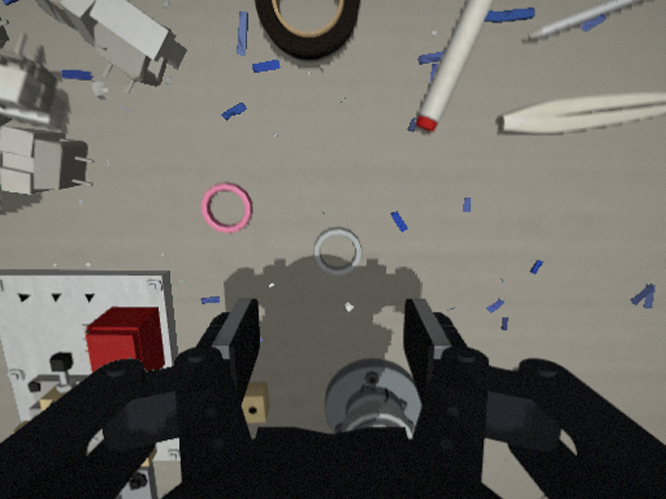

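The spacer is at (337,250), with its pink look-alike well clear at (227,207). The top camera shows the bearing on the shoulder: its top reads 48.6 with a known bias of +2.6 mm.

Emit:
jog_arm(series=[[[0,0,0],[30,1.6,1.0],-0.3],[[0,0,0],[40,0,0],-0.3],[[0,0,0],[25,0,0],-0.3],[[0,0,0],[0,0,0],-0.3],[[0,0,0],[0,0,0],-0.3],[[0,0,0],[0,0,0],-0.3]])

```text
clock: 8.78
eef_pos: [595.6, -260.2, 43.9]
tool_rot: [2.674, 1.568, -0.468]
force: [0.6, -0.4, -0.3]
width: 55.7
```

Run:
```python
from h import *
d=save("wrist",'pics/w5.png',s=1.3); go(596.7,-257.7,26); top_circle(d,597,-258,8,16)
```

```text
turn [ 0.  -0.1 -0.1] tcp [ 595.6 -260.1   43.8] shift [17.8 -2.4 -1.1] t 8.82 w 55.5
circle 596.9 -257.6 r 16.0 want 16 box [ 597.  -257.6] ztop 8.0 1022
```

Emit:
jog_arm(series=[[[0,0,0],[8,-2.5,-1.2],-0.3],[[0,0,0],[9,0,0],-0.3],[[0,0,0],[0,0,0],-0.3],[[0,0,0],[0,0,0],1],[[0,0,0],[0,0,0],1],[[0,0,0],[0,0,0],1],[[0,0,0],[0,0,0],1],[[0,0,0],[0,0,0],1]])

```text
clock: 9.82
eef_pos: [596.4, -257.2, 25.8]
tool_rot: [2.65, 1.57, -0.491]
force: [-0.2, -0.8, 4.8]
width: 28.7
```

Run:
```python
from h import *
go(410,-284.3,150); print(read_state()["force"])
```

```text
turn [ 0. -0. -0.] tcp [ 596.4 -257.2   25.8] shift [-124.2   27.1  186.4] t 9.82 w 28.7
[-0.15199936 -0.80196462  4.75748073]
```

Emit:
jog_arm(series=[[[0,0,0],[-15,0,0],1],[[0,0,0],[-50,0,0],1],[[0,0,0],[-50,7,30],1],[[0,0,0],[0,13,56],1],[[0,0,0],[0,7.1,30.3],1],[[0,0,0],[0,0,0],1],[[0,0,0],[0,0,0],1]])

```text
clock: 10.7
eef_pos: [481.1, -284.1, 140.9]
tool_rot: [2.997, 1.569, -0.143]
force: [0.7, -0.5, -0.4]
width: 28.5
```

Run:
```python
from h import *
d=save("wrist",'pics/w6.png',s=1.3); go(480.1,-284.3,71); held(d,8,16,read_state()["eef_pos"][2]-25.8)
```

```text
turn [ 0.1 -0.1 -0. ] tcp [ 481.5 -283.8  140.7] shift [69.7  0.5  1.4] t 10.75 w 28.5
held off xy 0.2 0.0 r 18.3 box [0.5 0.1] tilt deg x,y [0.2 0. ] z at tcp- 18.4 1099
```

View pics/w6.png

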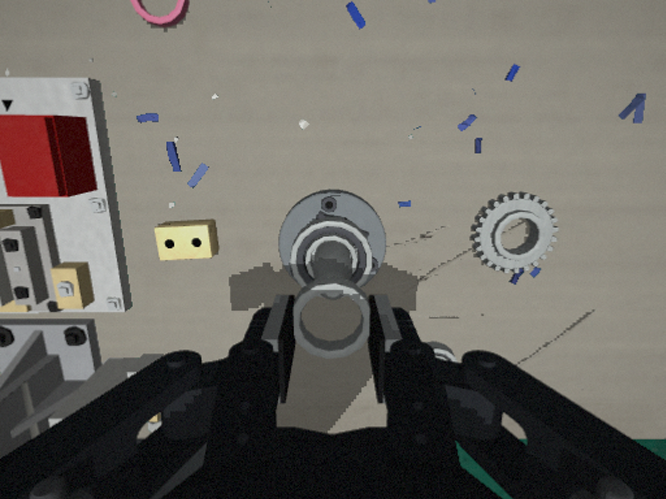

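The spacer is held level at (331,320), and the large bearing sits on the shaft at (330,258).

Emit:
jog_arm(series=[[[0,0,0],[5,0.4,1.5],1],[[0,0,0],[10,0,0],1],[[0,0,0],[3,0,0],1],[[0,0,0],[0,0,0],1]])

```text
clock: 11.25
eef_pos: [478.3, -284.4, 121.7]
tool_rot: [-0.505, 1.57, 2.638]
force: [-0.1, 0.2, -0.8]
width: 28.5
```

Run:
```python
from h import *
go(479.9,-284.3,72)
```

```text
turn [0.1 0.1 0. ] tcp [ 478.3 -284.4  121.7] shift [49.7 -0.1 -1.6] t 11.25 w 28.5
```

Emit:
jog_arm(series=[[[0,0,0],[4,0,-1.5],1],[[0,0,0],[8,0,0],1],[[0,0,0],[12,0,0],1],[[0,0,0],[12,0,0],1],[[0,0,0],[6,0,0],1],[[0,0,0],[2,0,0],1],[[0,0,0],[0,0,0],1]])

```text
clock: 12.12
eef_pos: [480.0, -284.6, 78.3]
tool_rot: [2.636, 1.571, -0.505]
force: [0.1, 0.0, -0.4]
width: 28.5
```

Run:
```python
from h import *
go(479.9,-284.3,72)
```

```text
turn [ 0. -0. -0.] tcp [ 480.  -284.6   78.3] shift [ 6.3 -0.3  0.1] t 12.12 w 28.5
```

Emit:
jog_arm(series=[[[0,0,0],[3,-0.3,0],1],[[0,0,0],[2.5,0,0],1],[[0,0,0],[0,0,0],1],[[0,0,0],[0.8,0,0],1],[[0,0,0],[0,0,0],1]])

```text
clock: 12.75
eef_pos: [479.9, -284.3, 72.1]
tool_rot: [2.85, 1.571, -0.291]
force: [-0.5, 0.9, -0.8]
width: 28.6
```

Emit:
jog_arm(series=[[[0,0,0],[0.6,0,0],1],[[0,0,0],[0,0,0],1]])

```text
clock: 13.0
eef_pos: [480.0, -284.4, 71.8]
tool_rot: [2.731, 1.57, -0.41]
force: [-0.4, 0.8, 3.0]
width: 28.5
```

Emit:
jog_arm(series=[[[0,0,0],[0,0,0],-0.75],[[0,0,0],[0,0,0],-0.75],[[0,0,0],[-10,0,0],-0.75],[[0,0,0],[-50,0,0],-0.75],[[0,0,0],[0,0,0],-0.75],[[0,0,0],[0,60,-3.3],-0.75],[[0,0,0],[0,59,-3.3],-0.75],[[0,0,0],[0,0,0],-0.75]])

```text
clock: 14.0
eef_pos: [484.5, -409.8, 131.4]
tool_rot: [1.563, 1.566, -1.585]
force: [-0.3, 0.5, -0.1]
width: 74.8
```

Emit:
jog_arm(series=[[[0,0,0],[0,0,0],-0.75]])

```text
clock: 14.12
eef_pos: [486.1, -402.5, 130.8]
tool_rot: [-1.06, 1.569, 2.082]
force: [-0.8, 0.1, -0.5]
width: 74.6
```

Run:
```python
from h import *
d=save("wrist",'pics/w7.png',s=1.3); go(486.7,-403.5,25)
top_circle(d,487,-403.5,14,16.5)
c=cloud(d); m=(np.hypot(c[...,0]-487,c[...,1]+403.5)<30)&(c[...,2]>6)&(c[...,2]<11); q=c[m][:,:2]; print(cv2.minEnclosingCircle(q.astype(np.float32)))
a=np.arctan2(q[:,1]+403.5,q[:,0]-487); r=np.hypot(q[:,0]-487,q[:,1]+403.5); t=r>25.3
print("tooth phase deg",np.degrees(np.angle(np.exp(24j*a[t]).mean())/24).round(1), t.sum())
d=save("top",'pics/t7.png'); top_circle(d,480,-284,54,16)
```

```text
turn [0.1 0.  0.1] tcp [ 486.6 -401.6  130.9] shift [ 1.059e+02  1.900e+00 -1.000e-01] t 14.18 w 74.8
circle 487.1 -404.1 r 16.3 want 16.5 box [ 487.3 -403.7] ztop 13.5 580
((486.9507751464844, -403.8913879394531), 26.961442947387695)
tooth phase deg -7.4 199
circle 480.6 -283.6 r 15.6 want 16 box [ 480.8 -284. ] ztop 55.4 77
```

View pics/w7.png

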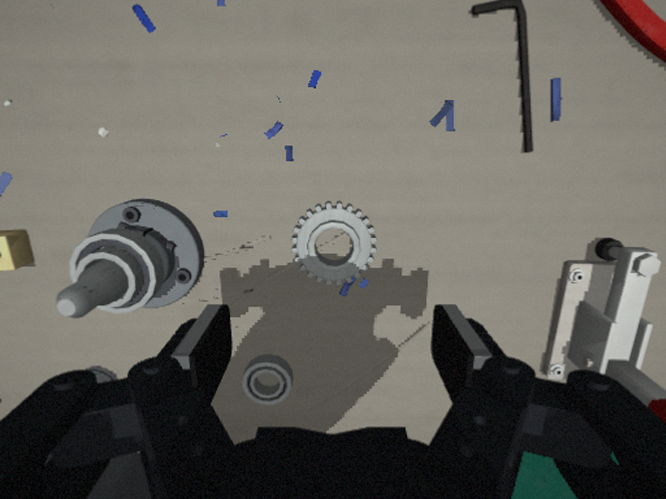

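The gear is at (334,242), clear of the toggle clamp on the right. The spacer shows on the shaft at (115,270). The tooth phase puts a gap on the jaw axis, so each pad bears on two teeth evenly.

Emit:
jog_arm(series=[[[0,0,0],[30,1,0],-0.75],[[0,0,0],[35,0,0],-0.75],[[0,0,0],[18,0,0],-0.75],[[0,0,0],[0,0,0],-0.75],[[0,0,0],[0,0,0],-0.75],[[0,0,0],[0,0,0],-0.75]])

```text
clock: 14.98
eef_pos: [487.4, -404.8, 49.8]
tool_rot: [2.488, 1.568, -0.653]
force: [0.3, -0.2, -0.2]
width: 74.8
```

Run:
```python
from h import *
d=save("wrist",'pics/w8.png',s=1.3); go(487,-403.9,24)
top_circle(d,487,-403.5,14,16.5)
c=cloud(d); m=(np.hypot(c[...,0]-487,c[...,1]+403.5)<30)&(c[...,2]>7)&(c[...,2]<11); q=c[m][:,:2]; print(cv2.minEnclosingCircle(q.astype(np.float32)))
```

```text
turn [ 0.  -0.1 -0.1] tcp [ 487.2 -404.8   49.7] shift [25.7 -0.9  0.2] t 15.03 w 74.8
circle 486.9 -404.0 r 16.6 want 16.5 box [ 487.  -403.9] ztop 13.4 1217
((486.84783935546875, -404.05474853515625), 27.261241912841797)
```

Emit:
jog_arm(series=[[[0,0,0],[14,-0.9,0.3],-0.75],[[0,0,0],[12.5,0,0],-0.75],[[0,0,0],[0,0,0],-0.75],[[0,0,0],[0,0,0],1],[[0,0,0],[0,0,0],1],[[0,0,0],[0,0,0],1],[[0,0,0],[0,0,0],1],[[0,0,0],[0,0,0],1]])

```text
clock: 16.02
eef_pos: [486.5, -403.7, 22.7]
tool_rot: [2.42, 1.57, -0.721]
force: [-0.3, 0.9, 6.2]
width: 51.3
```

Run:
```python
from h import *
go(480.1,-284.3,150); print(read_state()["force"])
```

```text
turn [ 0. -0. -0.] tcp [ 486.5 -403.7   22.7] shift [-127.3 -119.4    6.4] t 16.02 w 51.3
[-0.28064956  0.87021296  6.16654052]
```

Emit:
jog_arm(series=[[[0,0,0],[-12,0,0],1],[[0,0,0],[-50,0,0],1],[[0,0,0],[-55,-5,1],1],[[0,0,0],[0,-45,2],1],[[0,0,0],[0,-45,2],1],[[0,0,0],[0,-24.4,1.4],1],[[0,0,0],[0,0,0],1],[[0,0,0],[0,0,0],1]])

```text
clock: 17.02
eef_pos: [480.0, -285.4, 139.3]
tool_rot: [2.077, 1.569, -1.064]
force: [-0.3, -0.9, -2.1]
width: 50.9
```

Emit:
jog_arm(series=[[[0,0,0],[0,0,0],1],[[0,0,0],[0,0,0],1]])

```text
clock: 17.27
eef_pos: [479.6, -285.1, 138.9]
tool_rot: [1.647, 1.57, -1.495]
force: [-0.7, -0.6, -0.9]
width: 50.6
```

Run:
```python
from h import *
d=save("wrist",'pics/w9.png',s=1.3); go(480.1,-284.3,76.7); z=read_state()["eef_pos"][2]; held(d,9,27,z-22.7); held(d,14,16.5,z-22.7)
```

```text
turn [-0.  0. -0.] tcp [ 479.6 -284.9  138.9] shift [62.2 -0.6 -0.5] t 17.32 w 50.9
held off xy 0.2 -0.1 r 28.3 box [ 0.7 -0.1] tilt deg x,y [-0.1 -0. ] z at tcp- 14.2 4098
held off xy 0.8 -0.2 r 16.6 box [ 0.9 -0.1] tilt deg x,y [-0.2 -0.1] z at tcp- 9.5 1414
```

View pics/w9.png

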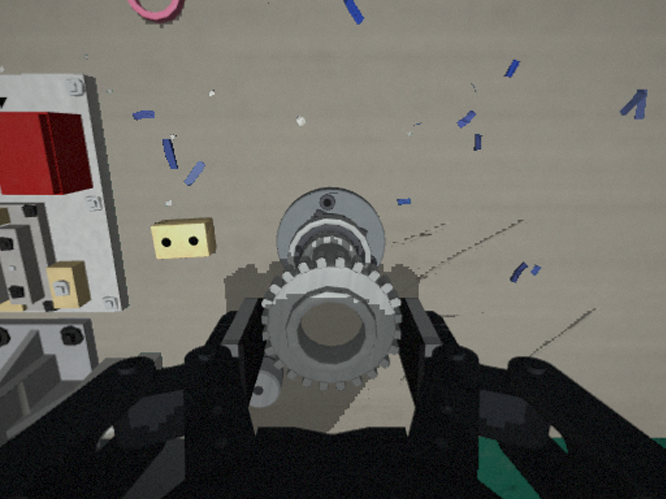

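The gear is held level with its hub up at (331,320), about 0.7 mm ahead of the TCP in x.

Emit:
jog_arm(series=[[[0,0,0],[10,-0.6,0.1],1],[[0,0,0],[12,0,0],1],[[0,0,0],[12,0,0],1],[[0,0,0],[12,0,0],1],[[0,0,0],[7,0,0],1],[[0,0,0],[2,0,0],1],[[0,0,0],[0,0,0],1]])

```text
clock: 18.2
eef_pos: [479.8, -283.5, 84.0]
tool_rot: [2.561, 1.571, -0.58]
force: [0.5, -0.3, -0.5]
width: 50.8
```

Run:
```python
from h import *
go(479.4,-284.2,77); print(read_state()["force"])
```

```text
turn [ 0. -0. -0.] tcp [ 479.8 -283.5   84. ] shift [7.  0.7 0.4] t 18.2 w 50.8
[ 0.54069122 -0.30471541 -0.52792262]
```

Emit:
jog_arm(series=[[[0,0,0],[3,0.6,0.3],1],[[0,0,0],[2.5,0,0],1],[[0,0,0],[0,0,0],1],[[0,0,0],[1,0,0],1],[[0,0,0],[0,0,0],1]])

```text
clock: 18.82
eef_pos: [479.4, -284.0, 77.4]
tool_rot: [-1.795, 1.571, 1.348]
force: [1.0, 0.3, -1.4]
width: 50.7
```

Emit:
jog_arm(series=[[[0,0,0],[0.6,0,0],1],[[0,0,0],[0,0,0],1]])

```text
clock: 19.08
eef_pos: [479.4, -284.0, 76.8]
tool_rot: [-1.012, 1.571, 2.13]
force: [-0.5, 0.1, -0.8]
width: 50.8
```

Emit:
jog_arm(series=[[[0,0,0],[0.4,0,0],1],[[0,0,0],[0,0,0],1]])

```text
clock: 19.32
eef_pos: [479.5, -284.0, 76.6]
tool_rot: [-3.07, 1.571, 0.073]
force: [-0.3, 0.2, 0.9]
width: 50.8
```

Emit:
jog_arm(series=[[[0,0,0],[0,0,0],-0.7],[[0,0,0],[0,0,0],-0.7],[[0,0,0],[-10,0,0],-0.7],[[0,0,0],[-50,0,0],-0.7],[[0,0,0],[0,0,0],-0.3],[[0,0,0],[0,37,46],-0.3],[[0,0,0],[0,36.4,45.7],-0.3],[[0,0,0],[0,0,0],-0.3]])

```text
clock: 20.32
eef_pos: [382.4, -361.3, 136.4]
tool_rot: [0.429, 1.567, -2.721]
force: [1.0, 0.1, -0.2]
width: 55.9
```

Emit:
jog_arm(series=[[[0,0,0],[0,0,0],-0.3],[[0,0,0],[0,0,0],-0.3]])

```text
clock: 20.58
eef_pos: [389.1, -356.3, 136.3]
tool_rot: [-2.318, 1.57, 0.827]
force: [0.2, 1.0, -0.0]
width: 55.5
```

Run:
```python
from h import *
d=save("wrist",'pics/w10.png',s=1.3); go(387.8,-357.4,25)
top_circle(d,387.8,-357.5,11,17.5)
top_circle(d,480,-284,68,16.5)
```

```text
turn [ 0.2 -0.   0. ] tcp [ 389.  -356.3  136.3] shift [111.3   1.1   1.2] t 20.62 w 55.5
circle 387.6 -357.5 r 17.4 want 17.5 box [ 387.6 -357.6] ztop 11.1 810
circle 479.5 -284.1 r 16.5 want 16.5 box [ 479.8 -284.1] ztop 67.6 1414
```

View pics/w10.png

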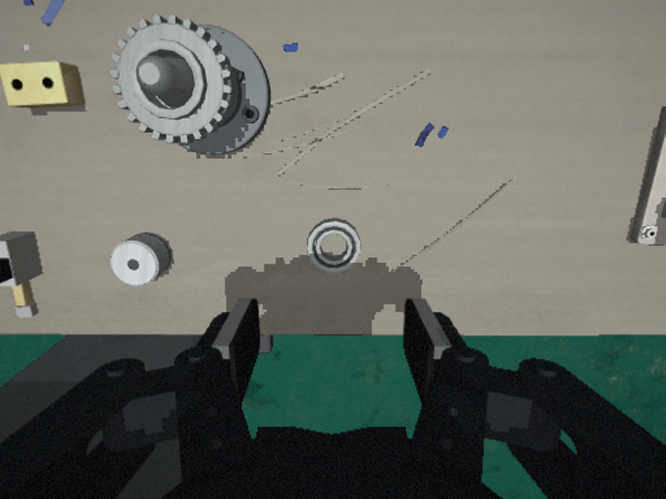

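The gear sits on the stack at (172,80); its hub top measures 67.6 mm against a nominal 68. The small bearing is at (334,244).

Emit:
jog_arm(series=[[[0,0,0],[30,0.8,1.0],-0.3],[[0,0,0],[38,0,0],-0.3],[[0,0,0],[18,0,0],-0.3],[[0,0,0],[0,0,0],-0.3],[[0,0,0],[0,0,0],-0.3],[[0,0,0],[0,0,0],-0.3]])

```text
clock: 21.38
eef_pos: [387.5, -358.8, 51.6]
tool_rot: [2.418, 1.569, -0.723]
force: [0.2, 0.9, -0.5]
width: 55.5
```

Run:
```python
from h import *
d=save("wrist",'pics/w11.png',s=1.3); go(387.6,-357.5,25.5)
top_circle(d,387.8,-357.5,11,17.5)
```

```text
turn [ 0.  -0.1 -0.1] tcp [ 387.4 -358.8   51.5] shift [26.  -1.3 -0.2] t 21.43 w 55.8
circle 387.8 -357.8 r 17.5 want 17.5 box [ 387.9 -357.5] ztop 10.9 1796
```

Emit:
jog_arm(series=[[[0,0,0],[14,-1.2,-0.3],-0.3],[[0,0,0],[12,0,0],-0.3],[[0,0,0],[0,0,0],-0.3],[[0,0,0],[0,0,0],1],[[0,0,0],[0,0,0],1],[[0,0,0],[0,0,0],1],[[0,0,0],[0,0,0],1],[[0,0,0],[0,0,0],1]])

```text
clock: 22.42
eef_pos: [387.3, -357.3, 24.8]
tool_rot: [2.421, 1.57, -0.72]
force: [-1.1, -0.6, 3.2]
width: 31.6
```

Run:
```python
from h import *
go(480.1,-284.3,145); print(read_state()["force"])
```

```text
turn [ 0. -0. -0.] tcp [ 387.3 -357.3   24.8] shift [-120.2  -73.   -92.8] t 22.43 w 31.6
[-1.1224811  -0.6145877   3.18495713]
```

Emit:
jog_arm(series=[[[0,0,0],[-15,0,0],1],[[0,0,0],[-50,0,0],1],[[0,0,0],[-55,-5,-7],1],[[0,0,0],[0,-28,-36],1],[[0,0,0],[0,-28,-36],1],[[0,0,0],[0,-12,-14],1],[[0,0,0],[0,0,0],1],[[0,0,0],[0,0,0],1]])

```text
clock: 23.42
eef_pos: [478.2, -285.4, 144.5]
tool_rot: [0.422, 1.569, -2.721]
force: [-0.3, -0.6, -0.6]
width: 31.5
```

Emit:
jog_arm(series=[[[0,0,0],[0,0,0],1],[[0,0,0],[0,0,0],1],[[0,0,0],[0,0,0],1]])

```text
clock: 23.8
eef_pos: [479.7, -284.4, 144.5]
tool_rot: [0.367, 1.571, -2.774]
force: [0.8, 0.0, -0.8]
width: 31.5
```

Run:
```python
from h import *
d=save("wrist",'pics/w12.png',s=1.3); go(480.1,-284.3,93); z=read_state()["eef_pos"][2]; held(d,11,17.5,z-24.8); print(read_state()["force"])
```

```text
turn [ 0.  0. -0.] tcp [ 479.8 -284.3  144.5] shift [51.5 -0.  -0.3] t 23.85 w 31.7
held off xy -0.0 -0.0 r 19.8 box [ 0.7 -0.2] tilt deg x,y [0.1 0.1] z at tcp- 14.7 2116
[-0.53248735  0.10573723 -0.53968646]
```

Emit:
jog_arm(series=[[[0,0,0],[10,0,0],1],[[0,0,0],[12,0,0],1],[[0,0,0],[12,0,0],1],[[0,0,0],[8,0,0],1],[[0,0,0],[2,0,0],1],[[0,0,0],[0,0,0],1]])

```text
clock: 24.6
eef_pos: [480.1, -284.1, 100.4]
tool_rot: [1.934, 1.571, -1.207]
force: [0.7, 0.0, -0.9]
width: 32.0
```

Run:
```python
from h import *
go(479.7,-284.3,93); print(read_state()["force"])
```

```text
turn [ 0. -0. -0.] tcp [ 480.1 -284.1  100.4] shift [7.4 0.2 0.4] t 24.6 w 32.0
[ 0.67094853  0.01993289 -0.93452562]
```

Emit:
jog_arm(series=[[[0,0,0],[3.5,0.2,0.3],1],[[0,0,0],[3,0,0],1],[[0,0,0],[0,0,0],1],[[0,0,0],[0.8,0,0],1],[[0,0,0],[0,0,0],1]])

```text
clock: 25.22
eef_pos: [479.8, -284.2, 93.2]
tool_rot: [2.976, 1.571, -0.165]
force: [-0.9, 0.2, -1.4]
width: 31.5
```

Emit:
jog_arm(series=[[[0,0,0],[0.5,0,0],1],[[0,0,0],[0,0,0],1]])

```text
clock: 25.48
eef_pos: [479.8, -284.2, 92.8]
tool_rot: [2.736, 1.571, -0.404]
force: [-0.0, 0.3, 0.1]
width: 31.4
```

Emit:
jog_arm(series=[[[0,0,0],[0.5,0,0],1],[[0,0,0],[0,0,0],1]])

```text
clock: 25.72
eef_pos: [479.9, -284.3, 92.7]
tool_rot: [2.902, 1.57, -0.239]
force: [-1.3, 0.7, 4.6]
width: 31.4
```

Emit:
jog_arm(series=[[[0,0,0],[0,0,0],-0.3],[[0,0,0],[0,0,0],-0.3],[[0,0,0],[-10,0,0],-0.3],[[0,0,0],[-40,0,0],-0.3],[[0,0,0],[0,-25,49],-0.3],[[0,0,0],[0,-24.3,49.5],-0.3],[[0,0,0],[0,0,0],-0.3],[[0,0,0],[0,0,0],-0.3]])

```text
clock: 26.72
eef_pos: [382.5, -235.7, 142.9]
tool_rot: [2.657, 1.568, -0.484]
force: [0.4, -0.4, 0.2]
width: 55.4
```

Emit:
jog_arm(series=[[[0,0,0],[0,0,0],-0.3],[[0,0,0],[0,0,0],-0.3]])

```text
clock: 26.98
eef_pos: [382.2, -235.4, 142.1]
tool_rot: [2.603, 1.57, -0.537]
force: [0.4, 0.6, -0.1]
width: 55.5
```

Run:
```python
from h import *
d=save("wrist",'pics/w13.png',s=1.3); go(381,-235,32)
top_circle(d,381,-235,24,15)
top_circle(d,480,-284,79,17.5)
```

```text
turn [ 0.1 -0.  -0. ] tcp [ 381.9 -235.3  142.1] shift [110.1  -0.3   0.9] t 27.02 w 55.3
circle 380.5 -235.1 r 15.0 want 15 box [ 380.7 -234.8] ztop 24.3 943
circle 480.4 -283.5 r 17.2 want 17.5 box [ 480.2 -283.6] ztop 80.4 1515
```

View pics/w13.png

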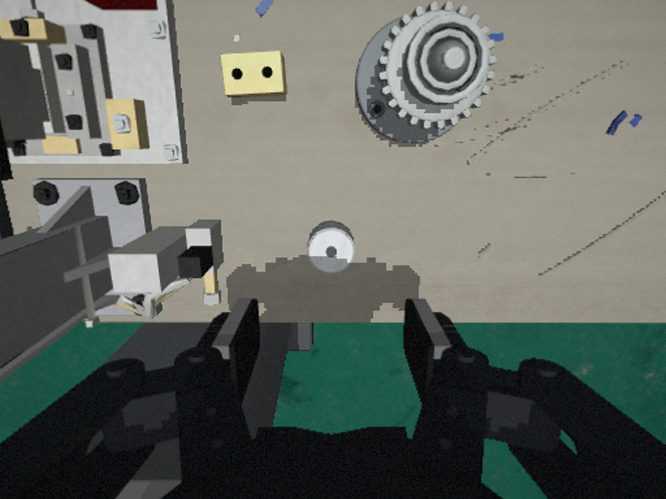

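Run:
```python
from h import *
d=load("wrist"); c=cloud(d)
x,y,z=c[...,0],c[...,1],c[...,2]
m=(np.hypot(x-480.2,y+284)<16.5)&(np.hypot(x-480.2,y+284)>9.5)&(z>70); p=c[m]
for i in range(4):
    A=np.c_[p[:,0]-480,p[:,1]+284,np.ones(len(p))]; s=np.linalg.lstsq(A,p[:,2],rcond=None)[0]; e=abs(A@s-p[:,2]); p=p[e<max(.8,2*np.median(e))]
print("small bearing plane z",s[2].round(1),"tilt",np.degrees(s[:2]).round(1))
m=(x>330)&(x<440)&(y>-205)&(y<-100)&(z>8)&(z<200)
for a in range(-205,-100,10):
    k=m&(y>=a)&(y<a+10)
    if k.sum(): print(a,k.sum(),"zmax",z[k].max().round(),"x",x[k].min().round(),x[k].max().round())
```

```text
small bearing plane z 78.0 tilt [-0.1 -0.2]
-205 1641 zmax 193.0 x 375.0 399.0
-195 3292 zmax 197.0 x 369.0 395.0
-185 5376 zmax 200.0 x 370.0 396.0
-175 448 zmax 200.0 x 373.0 395.0
-165 945 zmax 50.0 x 341.0 395.0
-155 1024 zmax 66.0 x 341.0 395.0
-145 950 zmax 65.0 x 353.0 440.0
-135 961 zmax 66.0 x 346.0 439.0
-125 552 zmax 65.0 x 331.0 440.0
-115 852 zmax 25.0 x 330.0 440.0
-105 591 zmax 97.0 x 330.0 440.0
```

The small bearing is flat on the hub. The press bracket by the cap is at most 66 mm high and starts at y≈-165, so the knuckles clear it. The cap is at (330,247).

Emit:
jog_arm(series=[[[0,0,0],[30,-0.2,1.0],-0.3],[[0,0,0],[35,0,0],-0.3],[[0,0,0],[20,0,0],-0.3],[[0,0,0],[0,0,0],-0.3],[[0,0,0],[0,0,0],-0.3],[[0,0,0],[0,0,0],-0.3]])

```text
clock: 27.78
eef_pos: [380.3, -233.3, 64.3]
tool_rot: [-1.442, 1.565, 1.7]
force: [0.0, -0.3, 0.8]
width: 55.5
```

Run:
```python
from h import *
d=save("wrist",'pics/w14.png',s=1.3); go(380.7,-235,32)
top_circle(d,381,-235,24,15)
```

```text
turn [0.  0.  0.3] tcp [ 380.3 -233.4   64.3] shift [32.3  1.6 -0.4] t 27.82 w 55.7
circle 380.6 -235.1 r 15.0 want 15 box [ 380.6 -235.2] ztop 24.2 1931
```

Emit:
jog_arm(series=[[[0,0,0],[15,1.6,-0.4],-0.3],[[0,0,0],[0,0,0],-0.3],[[0,0,0],[0,0,0],-0.3],[[0,0,0],[0,0,0],-0.3]])

```text
clock: 28.32
eef_pos: [380.3, -234.7, 49.1]
tool_rot: [-1.335, 1.565, 1.808]
force: [0.2, 0.5, -0.2]
width: 55.4
```

Run:
```python
from h import *
go(380.6,-235.1,32); s=read_state(); print(s["qpos"].round(2),s["force"])
```

```text
turn [0.  0.1 0.3] tcp [ 380.3 -234.7   49.1] shift [17.1  0.4 -0.3] t 28.32 w 55.4
[ 0.35  0.75  0.21  2.22 -0.67  0.23 -0.4 ] [ 0.22264243  0.47651544 -0.17120004]
```

Emit:
jog_arm(series=[[[0,0,0],[9,0.4,-0.3],-0.3],[[0,0,0],[0,0,0],-0.3],[[0,0,0],[0,0,0],-0.3]])

```text
clock: 28.7
eef_pos: [380.5, -234.9, 39.9]
tool_rot: [-1.257, 1.564, 1.885]
force: [-0.1, 0.3, 0.1]
width: 55.4
```

Run:
```python
from h import *
go(380.6,-235.1,32); s=read_state(); print(s["qpos"].round(4),s["force"])
```

```text
turn [0.  0.1 0.4] tcp [ 380.5 -234.9   39.9] shift [ 7.9  0.2 -0.1] t 28.7 w 55.4
[ 0.3309  0.7787  0.2417  2.2208 -0.8277  0.2364 -0.2512] [-0.12436934  0.28962229  0.06728292]
```

Emit:
jog_arm(series=[[[0,0,0],[6,0.2,-0.1],-0.3],[[0,0,0],[0,0,0],-0.3],[[0,0,0],[0,0,0],1],[[0,0,0],[0,0,0],1],[[0,0,0],[0,0,0],1],[[0,0,0],[0,0,0],1],[[0,0,0],[0,0,0],1]])

```text
clock: 29.58
eef_pos: [380.7, -235.2, 34.3]
tool_rot: [-1.352, 1.565, 1.79]
force: [-1.0, 0.4, 5.0]
width: 27.6
```

Run:
```python
from h import *
go(480.1,-284.3,160); s=read_state(); print(s["qpos"].round(4),s["force"])
```

```text
turn [0.  0.1 0.3] tcp [ 380.7 -235.2   34.3] shift [-125.7   49.1  -99.4] t 29.57 w 27.6
[ 0.3215  0.7938  0.2569  2.2217 -0.9119  0.2371 -0.1679] [-1.009242    0.42250359  5.04692237]
```

Emit:
jog_arm(series=[[[0,0,0],[-15,0,0],1],[[0,0,0],[-50,0,0],1],[[0,0,0],[-55,3,-6],1],[[0,0,0],[-6,18,-37],1],[[0,0,0],[0,18,-37],1],[[0,0,0],[0,10,-19.5],1],[[0,0,0],[0,0,0],1],[[0,0,0],[0,0,0],1]])

```text
clock: 30.58
eef_pos: [478.9, -284.2, 158.8]
tool_rot: [-1.081, 1.562, 2.061]
force: [-0.4, -0.9, -1.4]
width: 27.9
```

Emit:
jog_arm(series=[[[0,0,0],[0,0,0],1],[[0,0,0],[0,0,0],1],[[0,0,0],[0,0,0],1]])

```text
clock: 30.95
eef_pos: [480.1, -284.7, 159.2]
tool_rot: [-1.255, 1.564, 1.886]
force: [-0.1, -0.3, -0.9]
width: 27.6
```

Run:
```python
from h import *
d=save("wrist",'pics/w15.png',s=1.3); go(480.1,-284.3,113); s=read_state(); z=s["eef_pos"][2]; held(d,24,15,z-34.3); print(s["force"],s["qpos"].round(2))
```

```text
turn [0.  0.1 0.4] tcp [ 480.2 -284.7  159.2] shift [46.2 -0.4  0.1] t 31.0 w 27.8
held off xy 0.5 0.1 r 17.4 box [0.1 0.1] tilt deg x,y [-0.7  0.1] z at tcp- 10.9 2412
[-1.02027487 -0.98621756 -0.39357939] [ 0.08  0.73  0.66  1.88 -0.64  0.77 -0.47]
```

View pics/w15.png

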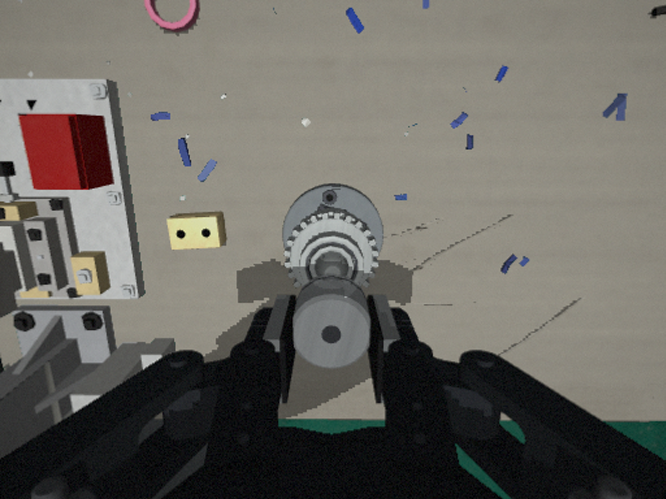

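The cap is held upright at (331,333), above the stack at (330,255).

Emit:
jog_arm(series=[[[0,0.1,0.4],[6,-0.3,0.3],1],[[0,0,0],[12,0,0],1],[[0,0,0],[12,0,0],1],[[0,0,0],[7,0,0],1],[[0,0,0],[2,0,0],1],[[0,0,0],[0,0,0],1],[[0,0,0],[0,0,0],1]])

```text
clock: 31.88
eef_pos: [480.2, -284.7, 120.4]
tool_rot: [1.702, 1.57, -1.439]
force: [-0.3, 0.7, -0.3]
width: 27.7
```

Run:
```python
from h import *
go(479.9,-284.3,113.5); print(read_state()["force"])
```

```text
turn [ 0.  -0.  -0.1] tcp [ 480.2 -284.7  120.4] shift [ 6.9 -0.4  0.3] t 31.88 w 27.7
[-0.26346672  0.71007232 -0.31709925]
```

Emit:
jog_arm(series=[[[0,0,0],[3,-0.3,0.2],1],[[0,0,0],[3,0,0],1],[[0,0,0],[0,0,0],1],[[0,0,0],[0.6,0,0],1],[[0,0,0],[0,0,0],1]])

```text
clock: 32.5
eef_pos: [479.8, -284.2, 113.5]
tool_rot: [1.095, 1.57, -2.046]
force: [-0.5, -0.1, 0.4]
width: 27.7
```

Emit:
jog_arm(series=[[[0,0,0],[0.5,0,0],1],[[0,0,0],[0,0,0],1]])

```text
clock: 32.75
eef_pos: [479.9, -284.3, 113.3]
tool_rot: [1.573, 1.57, -1.568]
force: [-0.5, 0.7, 2.9]
width: 27.5
```

Contact at the expected height. I'll release, lift and check.

Emit:
jog_arm(series=[[[0,0,0],[0,0,0],-0.3],[[0,0,0],[0,0,0],-0.3],[[0,0,0],[-10,0,0],-0.3],[[0,0,0],[-45,0,0],-0.3],[[0,0,0],[0,0,40],-0.3],[[0,0,0],[0,0,35],-0.3],[[0,0,0],[0,0,0],-0.3],[[0,0,0],[0,0,0],-0.3]])

```text
clock: 33.75
eef_pos: [405.9, -284.5, 168.6]
tool_rot: [2.278, 1.569, -0.863]
force: [0.1, 0.1, 0.4]
width: 55.6
```

Emit:
jog_arm(series=[[[0,0,0],[0,0,0],-0.3],[[0,0,0],[0,0,0],-0.3]])

```text
clock: 34.0
eef_pos: [405.6, -284.1, 167.9]
tool_rot: [1.304, 1.57, -1.836]
force: [-0.2, -0.2, 0.0]
width: 55.2
```

Run:
```python
from h import *
d=save("wrist",'pics/w16.png',s=1.3); s=read_state(); print(s["eef_pos"],s["force"],s["clock"]); c=cloud(d)
top_circle(d,480,-284,103,15)
x,y,z=c[...,0],c[...,1],c[...,2]; r=np.hypot(x-480.1,y+284.3)
for n,lo,hi,a,b in(("cap top",95,110,0,14),("small top",70,85,16,17.2),("gear disc",57,66,17.5,24),("nest",14,22,0,0)):
    m=(r>a)&(r<b)&(z>lo)&(z<hi) if b else (np.hypot(x-483,y+191)<10)&(z>lo)&(z<hi)
    p=c[m]
    if len(p)<20: print(n,len(p)); continue
    A=np.c_[p[:,:2]-p[:,:2].mean(0),np.ones(len(p))]; q=np.linalg.lstsq(A,p[:,2],rcond=None)[0]; print(n,len(p),"z",np.median(p[:,2]).round(1),"tilt",np.degrees(q[:2]).round(1))
sd=get_image("side");
```

```text
[ 405.37587551 -284.134294    167.90946149] [-0.02780302  1.6481447  -0.5683727 ] 34.05
circle 479.5 -284.1 r 14.9 want 15 box [ 479.8 -283.9] ztop 103.0 2095
cap top 1966 z 102.4 tilt [-0.4  0.2]
small top 77 z 78.1 tilt [1.3 0.7]
gear disc 1524 z 62.4 tilt [-0.1  0.1]
nest 477 z 17.6 tilt [-0.3  0.2]
```

View pics/w16.png

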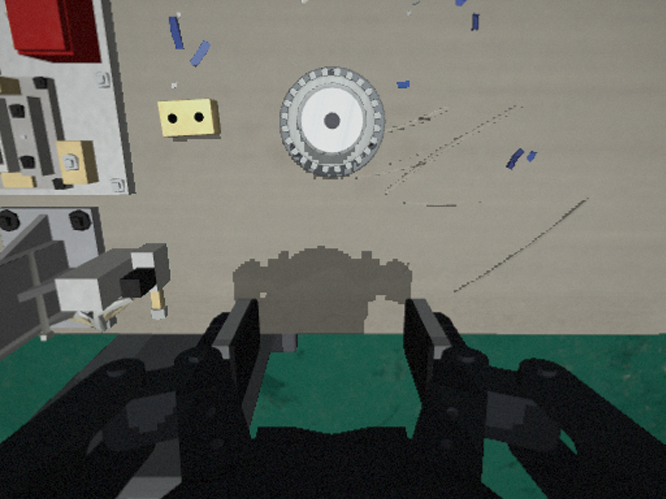

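The whole stack is on the shaft, with the cap at (332,120), coaxial with it. The cap top is at about 102.5–103 mm (nominal 103) and level, the gear disc top at 62.4 mm (nominal 63), and the nest block has not moved. Handing in.

```bash
python3 -c "
from cell import *
print(finish_job())"
```

```text
the job is handed in; nothing more can be done
None
```

The job is handed in at about 34 s of the 106 s allowed. Large bearing, spacer ring, gear (hub up), small bearing and pressing cap are threaded on the shaft in that order. I lowered each until light contact (under 7 N) before releasing it.

- **Heights:** the last close look, with the gripper open and clear, put the cap top at 102.4–103.0 mm (nominal 103), the small bearing top at about 78 mm (79) and the gear disc top at 62.4 mm (63). The readings run up to 1 mm low, which is within the 2 mm camera calibration.
- **Flatness:** tilts were 0.4° or less for the cap and gear. The small bearing's last fit read 1.3°, but from only 77 edge pixels. Before the cap went on it measured flat to 0.2°.
- **Position:** the cap is centred on the shaft within about 0.6 mm.
- **Bystanders:** I did not touch the nest block, tweezers, hex key or the look-alike rings. The nest block was still in place in the last picture. The tweezers and hex key were outside that view, so I did not re-check them at the end.
- **Joint limit:** during the cap grasp, joint 6 came close to its lower limit, reading 0.236 against 0.23. I saw no reading past it.

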